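# Seat the check thermometer in the dry bath

### The job

Take the stem thermometer out of the tube rack and push it down into a thermometer well of the dry bath (the single small hole in each of the two aluminium blocks) until you feel its tip bottom; the wells grip the stem, so it has to be pushed, but never press on the tip with more than 12 N. Fully home, the block's face falls on the black band of the stem; if it bottoms with the whole band a centimetre or more clear of the face, that well has a bit of rubber jammed in it, so draw the thermometer out and push it fully home in the other well. Leave it standing there and do not disturb the sample tubes or the oil bottle.

Things in the scene. Friction and masses are not known exactly. Their poses are not given: they have to be found in the camera images.
- heater: white two-block dry bath, 220 mm deep (its x), 250 mm wide (its y), fixed on the bench; origin on the bench under its centre, z up, control panel on the -x side. Two aluminium blocks, 95 x 78 mm, lie side by side in its top, faces 96 mm above the bench, 4 mm proud of the housing. Each has nine 14.5 mm sample-tube wells and, alone near the block's -x end, one smaller thermometer well
- well_1 (a point): mouth centre, level with the block's face, of the thermometer well of the heater's +y block, at x = -3, y = 42 mm from the heater's origin: a straight blind bore 10 mm across, drilled 56 to 64 mm deep. Two spring leaves 10 to 22 mm below the mouth grip the 8 mm stem: sliding it past them, down or up, takes a steady 3 to 8 N, and it stays where it is left
- well_2 (a point): the same for the heater's -y block, at x = -3, y = -42 mm. In one of the two thermometer wells, sometimes this, sometimes the other, not to be told from above, a bit of rubber is jammed fast at the bottom, so that the stem bottoms there after only 40 to 44 mm
- rack: white plastic tube rack, 64 mm (its x) by 200 mm (its y), top plate 96 mm above the bench, fixed; origin on the bench under its centre. The thermometer hangs in its single 13 mm hole near the -y end (at y = -70 mm); two capped tubes stand in holes at y = 40 and 75 mm
- probe: digital stem thermometer, 85 g or so: a round grey handle 20 mm in diameter on a black collar 26 mm wide and 5 mm thick, with a thin straight steel stem below. Origin at the centre of the collar's underside, which rests on the rack's top plate at the start; z points up along the handle, whose top is 75 mm above the origin; the stem's tip is 85 mm below it
- probe_mark (a point): middle of the black immersion band round the stem, which is 10 mm wide and reaches from 55 to 65 mm above the tip; this point is 60 mm above the tip, 25 mm below the collar's underside. With the stem fully home the block's face falls on the band; over the jammed rubber the band's lower edge stands 11 to 15 mm above the face
- tube_1: glass sample tube with a grey cap, 106 mm tall, cap 16 mm wide, standing in the rack and 18 mm above its top; leave alone
- tube_2: another such tube in the rack; leave alone
- tube_3: another such tube in a well of the dry bath, at x = 44, y = 20 mm from the heater's origin, standing 40 mm above the block's face; leave alone
- oil_bottle: small amber bottle, 32 mm in diameter and 75 mm tall, on the bench; leave alone
- probe_tip: the tapered tip of the thermometer's stem, 3 mm wide at its flat end; part of the thermometer; origin at the very end, z up along the stem. The stem is 8 mm in diameter and 85 mm long. The sensor sits in the tip: it may not be pressed harder than 12 N
There are look-alikes about, which are no part of the job. Leave any yellow look-alike of the probe alone.

How it is judged:
On the way, in this order (a step that is already met when the one before it is completed fails the run):
1. the thermometer has been drawn up out of the rack (z of probe_tip in the frame of rack above 0.098 m), for 0.1 s.
2. its stem has been pushed at least 35 mm down one of the two thermometer wells (z of probe_tip in the frame of heater below 0.061 m and (horizontal distance between probe_tip and well_1 below 0.004 m or horizontal distance between probe_tip and well_2 below 0.004 m)), for 0.1 s.
3. the tip has borne on the bottom of the free well, at least 54 mm down, with more than 1 N (z of probe_tip in the frame of heater below 0.042 m and contact force between probe_tip and anything else above 1 N), for 0.05 s.
At the end, for the whole second after the job is handed in: the thermometer stands at rest in the free thermometer well, having been pushed to its bottom: upright within 0.08 rad, the block's face on the black band of its stem (the band's middle within 5 mm of the face's level), the band within 4 mm of the well's axis (z of probe_mark in the frame of heater between 0.091 and 0.101 m and (horizontal distance between probe_mark and well_1 below 0.004 m or horizontal distance between probe_mark and well_2 below 0.004 m) and angle between the z axis of probe and the z axis of heater, either way round below 0.08 rad and linear speed of probe below 0.01 m/s); the robot touches nothing.
It fails at once if the thermometer's tip is pressed harder than 12 N (contact force between probe_tip and anything else above 12 N).
It fails at once if a sample tube or the oil bottle is moved by more than 15 mm (distance of any of tube_1, tube_2, tube_3, oil_bottle from where it was at the start of the episode above 0.015 m).
It also fails if it takes over 58 s, if anything falls off the work surface, if the arm or the gripper's body presses on something with over 40 N, if the wrist force passes 120 N, or if a joint passes its speed limit or range.

### The arm

A 6-joint arm with a two-finger parallel gripper is mounted at the origin on the work surface. World frame = base frame: x ahead of the robot, y to its left, z up, the work surface at z = 0. Lengths are in m, angles in rad, forces in N, time in s.
With the tool pointing down it reaches from about 0.3 to 0.775 m from the base axis. Payload 14.6 kg.
Tool frame: the origin (TCP) lies midway between the tips of the shut fingers; the grasp point (between the pads) lies 19 mm behind it (ctrl.pinch_z is the distance from the TCP to the grasp point, in m); z points along the fingers, y is the line along which they close (so a half turn about z gives the same grasp; the last joint's range is limited). The gripper opens to 94 mm and grips with 3 to 60 N. Pads are 16 mm wide; open, the fingers measure 119 mm over their backs; the gripper's body (75 mm by 177 mm) begins 78 mm behind the grasp point.
Start: joints at [1.244, 0.3, 1.521, -0, 1.321, -0.067], TCP at [0.141, 0.532, 0.205] pointing down, gripper open.
Joint ranges: [-3.03, 3.03], [-0.79, 2.21], [0.23, 2.52], [-1.04, 4.18], [0, 3.07], [-2.55, 2.55]. Speed limits (rad/s): [2.22, 2.22, 2.57, 3.14, 3.14, 3.14].

### API

Orientations are given as [roll, pitch, yaw] about the fixed x, y, z axes, in that order (R = Rz(yaw) Ry(pitch) Rx(roll)).
In Python, from station import ctrl gives the robot as it stands.
- The arm moves only by the tool jog_arm, never from a script. Its argument "motion" is a list of rows, each a list of 7 numbers: the shift along the tool's x, y, z in m, then the turn, a rotation vector about the tool's x, y, z in rad, then the opening, from -1 (shut) to 1 (fully open). In form: [[tx, ty, tz, rx, ry, rz, gripper], ...]. A call has 1 to 5 rows; each row shifts and turns the commanded pose from where the row before left it, along the tool's axes as they then stand; what a row does not reach is not made up. A row lasts 1/10 s, in which the tool goes at most 50 mm and 8.59 degrees, less where a joint would pass 70% of its speed; a pose out of reach is approached as far as the arm can. A call is refused whole if a number of a shift passes 0.05 or a number of a turn 0.15, either way. A call with a gripper value outside its range is refused whole. The fingers move at their own pace and stop on an object; "squeeze" is the grip in N (left out, the last holds). Time passes only in rows, so rows that do not move let the fingers close. It gives the time, the measured TCP pose, the force, the opening and the grip force at its end, in the units of the state.
- ctrl.get_obs(): the state, without advancing time (a new reading comes with each control period).
- ctrl.camera(name): name is "side" or "top" or "wrist"; returns the picture (384x512x3 uint8, red, green, blue); there is no depth.
- ctrl.camera_model(name): a dict with "intrinsics" (3x3 intrinsics, pixels), "rvec" (rotation vector, rad) and "tvec" (3), from world to camera coordinates, as OpenCV has them. Camera axes: x right, y down, z forward; pixel columns grow to the right and rows downward; lengths in m; the calibration is good to about 2 mm. The wrist camera is an equidistant fisheye: a pixel r from the principal point sees the ray r / f radians off the axis. A picture is of the moment at which its call begins: read the wrist's pose just before it. camera_model takes no time and is no camera call; for the wrist camera it gives the pose at the moment of the call.
- ctrl.hand_in(): hands the job in; it is judged then, once.
The state is a dict: "time_s": time; "qpos": joint angles; "joint_vel": joint speeds; "tau": joint torques, N m; "ee_pos": TCP position; "eef_rot": TCP orientation; "force": force on the tool from outside, world axes, zero at the start; "moment": the same for the moment, N m; "grip_width": finger opening in m; "grip_force": force on a finger pad.
Only numpy, scipy, OpenCV 4.12 (cv2) and the standard library are available. Lean on these libraries where they do the work, as an engineer would, in place of code of your own. Each camera call takes 0.05 s, during which the arm holds its last target. There are 200 camera calls.

## Working session

There is one attempt and no reset: what is moved stays moved. The work goes in short steps, Python scripts to look and compute and a tool call to move; the robot and the scene stay as the last step left them, time stands still between calls to the robot, and variables do not carry over. Pictures are saved under pics/ and viewed, at most 10 in all, crops included, and the job is handed in when it is done.

Besides the shell and the picture viewer there is one more tool, called by a JSON object that holds its "op" and its "data". jog_arm: Moves the arm, as the interface text tells. Its arguments: {"type":"object","properties":{"motion":{"type":"array"},"squeeze":{"type":"number"}},"required":["motion"]}

```bash
mkdir -p pics; ls; python3 - <<'E'
from station import ctrl
import cv2,numpy as np
o=ctrl.get_obs();print({k:np.round(v,3) for k,v in o.items()},ctrl.pinch_z)
t=ctrl.camera("top");s=ctrl.camera("side")
cv2.imwrite("pics/t0.png",t[:,:,::-1]);cv2.imwrite("pics/s0.png",s[:,:,::-1])
for n in("top","side"):print(n,ctrl.camera_model(n))
E
```

```text
pics
{'time_s': np.float64(0.0), 'qpos': array([ 1.244,  0.3  ,  1.522, -0.   ,  1.321, -0.067]), 'joint_vel': array([ 0.001, -0.   ,  0.001, -0.   ,  0.001,  0.001]), 'tau': array([ 1.0000e-03, -5.3181e+01, -3.5273e+01,  7.1000e-02,  2.4000e-02,
       -0.0000e+00]), 'ee_pos': array([0.141, 0.531, 0.205]), 'eef_rot': array([-3.14 , -0.   ,  2.882]), 'force': array([-0.505,  0.68 ,  0.382]), 'moment': array([ 0.01 , -0.04 ,  0.009]), 'grip_force': np.float64(0.0), 'grip_width': np.float64(0.094)} 0.0188
top {'intrinsics': array([[380.24652329,   0.        , 255.75214979],
       [  0.        , 380.24652329, 192.39201084],
       [  0.        ,   0.        ,   1.        ]]), 'rvec': array([ 2.12950458, -2.16503003,  0.18176244]), 'tvec': array([0.00608898, 0.5851913 , 0.7703135 ])}
side {'intrinsics': array([[467.40151488,   0.        , 261.06371305],
       [  0.        , 467.40151488, 189.89956597],
       [  0.        ,   0.        ,   1.        ]]), 'rvec': array([ 1.95994738, -0.83820096,  0.48639039]), 'tvec': array([-0.37072712,  0.29895384,  0.70561964])}
```

View pics/t0.png

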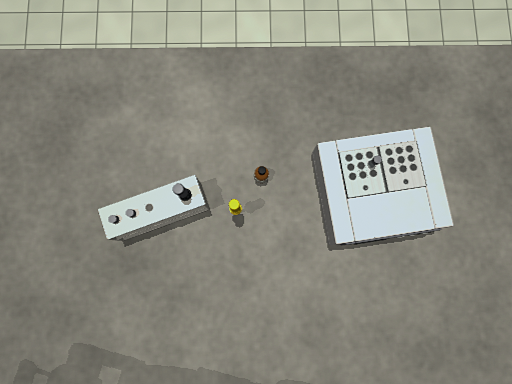

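View pics/s0.png

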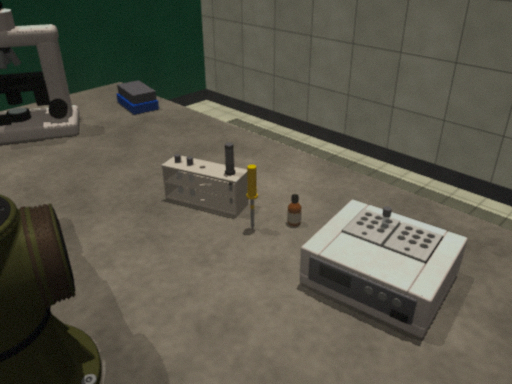

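The top view shows the rack with the grey probe at px (180,189), its black collar near (185,195), and two tube caps at (113,219) and (130,213). A yellow look-alike is at (235,207) and the oil bottle at (262,173). The heater's single small wells are at about (365,187) and (405,181), and tube_3 is at (376,160). The side view agrees: grey probe at (229,160), yellow one at (252,182). The grey probe in the rack fits the description, so I'll confirm it in an enlarged crop.

```bash
cat > h.py <<'E'
import numpy as np,cv2
from station import ctrl
def ray(m,uv,fish=False):
    K=m["intrinsics"];R=cv2.Rodrigues(np.array(m["rvec"],float))[0];t=np.array(m["tvec"])
    x=(uv[0]-K[0,2])/K[0,0];y=(uv[1]-K[1,2])/K[1,1]
    if fish:
        r=np.hypot(x,y);s=np.sin(r)/max(r,1e-9);d=np.array([x*s,y*s,np.cos(r)])
    else: d=np.array([x,y,1.])
    return -R.T@t,R.T@d
def plane(m,uv,z,fish=False):
    c,d=ray(m,uv,fish);return c+d*(z-c[2])/d[2]
def proj(m,p,fish=False):
    K=m["intrinsics"];R=cv2.Rodrigues(np.array(m["rvec"],float))[0];c=R@np.array(p)+m["tvec"]
    if fish:
        r=np.hypot(c[0],c[1]);a=np.arctan2(r,c[2])/max(r,1e-9);return K[:2,:2]@(c[:2]*a)+K[:2,2]
    return (K@(c/c[2]))[:2]
E
python3 - <<'E'
from h import *
t=cv2.imread("pics/t0.png");m=ctrl.camera_model("top");s=cv2.imread("pics/s0.png")
g=t.max(2)
def dark(x0,x1,y0,y1,th):
    n,l,st,c=cv2.connectedComponentsWithStats((g[y0:y1,x0:x1]<th).astype(np.uint8))
    return [(np.round(c[i]+[x0,y0],1),st[i,4],np.round(plane(m,c[i]+[x0,y0],.096)[:2],4)) for i in range(1,n) if st[i,4]>5]
for r in dark(342,426,141,196,130):print(r)
W=(g>150).astype(np.uint8)
cs=[c for c in cv2.findContours(W[60:],0,1,offset=(0,60))[0] if cv2.contourArea(c)>800]
for c in cs:
    r=cv2.minAreaRect(c);print("rect",r,[np.round(plane(m,b,.096)[:2],3) for b in cv2.boxPoints(r)])
a=cv2.resize(t[165:245,90:250],None,fx=4.9,fy=4.9,interpolation=2)[:,:784]
b=cv2.resize(s[130:240,150:310],None,fx=2.4,fy=2.4,interpolation=2)
c=cv2.resize(t[120:240,310:460],None,fx=2.2,fy=2.2,interpolation=2)
out=np.zeros((600,784,3),np.uint8);h=min(a.shape[0],330);out[:h]=cv2.resize(a,(784,h))
out[332:332+264,:384]=b[:264,:384];out[332:332+264,390:390+330]=c
cv2.imwrite("pics/c0.png",out)
print("wrist",ctrl.camera_model("wrist"))
w=ctrl.camera("wrist");cv2.imwrite("pics/w0.png",w[:,:,::-1])
E
```

```text
(array([408.9, 148.5]), np.int32(37), array([ 0.6638, -0.3196]))
(array([381.1, 171. ]), np.int32(277), array([ 0.6175, -0.2588]))
(array([398.9, 149.9]), np.int32(39), array([ 0.6612, -0.2986]))
(array([388.4, 151.6]), np.int32(36), array([ 0.6579, -0.2768]))
(array([369.1, 154.4]), np.int32(38), array([ 0.6526, -0.2365]))
(array([418.7, 153.5]), np.int32(6), array([ 0.653 , -0.3389]))
(array([358.9, 155.9]), np.int32(39), array([ 0.6497, -0.2153]))
(array([411. , 157.6]), np.int32(43), array([ 0.6446, -0.3224]))
(array([348.4, 157.5]), np.int32(35), array([ 0.6467, -0.1936]))
(array([400.7, 159.1]), np.int32(41), array([ 0.6417, -0.301 ]))
(array([390.4, 160.8]), np.int32(40), array([ 0.6385, -0.2796]))
(array([360.5, 165. ]), np.int32(42), array([ 0.6305, -0.2175]))
(array([350.2, 166.7]), np.int32(38), array([ 0.6274, -0.1962]))
(array([412.9, 166.9]), np.int32(39), array([ 0.6251, -0.3247]))
(array([402.6, 168.2]), np.int32(40), array([ 0.6225, -0.3035]))
(array([392.4, 169.9]), np.int32(42), array([ 0.6194, -0.2821]))
(array([344.1, 183.4]), np.int32(46), array([ 0.593, -0.182]
[... 454 characters left out ...]
)
rect ((150.49020385742188, 206.63909912109375), (32.12729263305664, 104.19014739990234), 70.40772247314453) [array([0.549, 0.315]), array([0.617, 0.121]), array([0.555, 0.099]), array([0.489, 0.291])]
rect ((385.10272216796875, 183.98379516601562), (102.93529510498047, 121.65082550048828), 81.02737426757812) [array([ 0.679, -0.131]), array([ 0.716, -0.383]), array([ 0.505, -0.396]), array([ 0.471, -0.154])]
wrist {'intrinsics': array([[297.31863964,   0.        , 256.35090804],
       [  0.        , 297.31863964, 194.66947248],
       [  0.        ,   0.        ,   1.        ]]), 'rvec': array([-2.32478853, -1.78706486, -0.22673199]), 'tvec': array([-0.5497904 , -0.02620933,  0.39054157])}
```

View pics/c0.png

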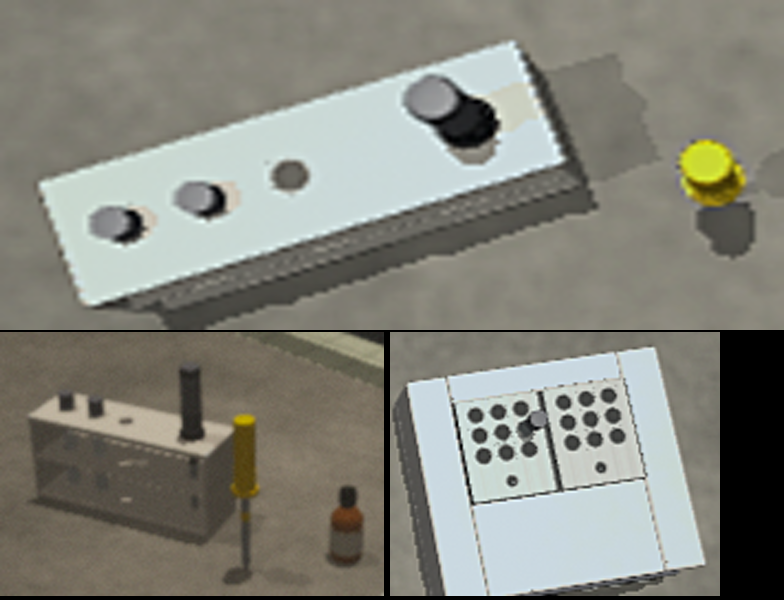

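View pics/w0.png

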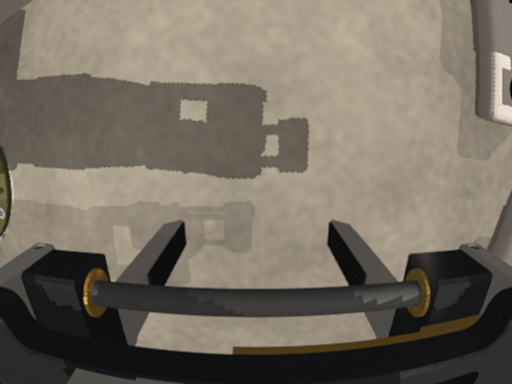

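The crop confirms it. The grey handle with a black collar, sitting in the rack near its end, is the probe; the yellow one standing on the bench is the look-alike, which I'll leave alone. The wrist view shows only bare bench and the fingers. Next I'll compute positions.

```bash
python3 - <<'E'
from h import *
o=ctrl.get_obs();m=ctrl.camera_model("wrist")
R=cv2.Rodrigues(np.array(m["rvec"]))[0];c=-R.T@m["tvec"]
from scipy.spatial.transform import Rotation as Ro
T=Ro.from_euler('xyz',o["eef_rot"]).as_matrix()
print("cam in tool",T.T@(c-o["ee_pos"]),"\naxes in tool (cols x,y,z)",np.round(T.T@R.T,3))
t=cv2.imread("pics/t0.png").astype(int);mt=ctrl.camera_model("top")
# handle top disc, collar
sub=t[165:215,160:205];sat=sub.max(2)-sub.min(2);v=sub.max(2)
for lo,hi,z in((95,150,.171),(0,40,.098)):
    M=((v>=lo)&(v<hi)).astype(np.uint8)
    n,l,st,cc=cv2.connectedComponentsWithStats(M)
    for i in range(1,n):
        if st[i,4]>25:print(lo,cc[i]+[160,165],st[i],plane(mt,cc[i]+[160,165],z))
# crop-based estimate of disc centre: crop px (432,99)/ (4.9,330/80) 
u=np.array([90+432/4.9,165+99/(330/80)]);print(u,plane(mt,u,.171))
# rack-based
C=np.array([[.549,.315],[.617,.121],[.555,.099],[.489,.291]]);ce=C.mean(0)
ay=(C[0]-C[1])+(C[3]-C[2]);ay/=np.linalg.norm(ay);print("rack",ce,ay,ce-.07*ay)
h1=np.array([.5847,-.2238]);h2=np.array([.5958,-.3068]);a=h1-h2;a/=np.linalg.norm(a);print("yaw",np.arctan2(-a[0],a[1]))
ms=ctrl.camera_model("side")
for p in([.5757,.1405,.171],[.5757,.1405,.101]):print(proj(ms,p),proj(mt,p))
E
```

```text
cam in tool [ 7.21749164e-02  1.61796556e-05 -1.79510360e-01] 
axes in tool (cols x,y,z) [[-0.    -0.968 -0.25 ]
 [ 1.    -0.     0.001]
 [-0.001 -0.25   0.968]]
95 [181.10519126 173.14617486] [  0   0  45  28 732] [0.60319206 0.13363017 0.171     ]
95 [175.63414634 187.19512195] [13 18  7 10 41] [0.5773947  0.14317655 0.171     ]
95 [187.03030303 201.60606061] [22 33 10  7 33] [0.55076593 0.12233248 0.171     ]
95 [194.61818182 210.79090909] [ 20  40  25  10 110] [0.53393678 0.10858582 0.171     ]
0 [184.99019608 194.34313725] [ 17  22  14  14 102] [0.57525765 0.13871714 0.098     ]
[178.16326531 189.        ] [0.57401287 0.13856619 0.171     ]
rack [0.5525 0.2065] [-0.32795102  0.94469473] [0.57545657 0.14037137]
yaw 0.1329461029832683
[228.22765434 143.70828001] [177.1041525  188.09621416]
[229.22346776 170.93566038] [183.83714029 193.91246884]
```

{"op": "jog_arm", "data": {"motion": [[-0.02,-0.01,-0.02,0,0,0,0.2],[-0.03,-0.02,-0.02,0,0,0,0.2],[-0.04,-0.02,-0.02,0,0,0,0.2],[-0.04,-0.02,0,0,0,0,0.2],[-0.04,-0.02,0,0,0,0,0.2]]}}

```text
time_s: 0.65
ee_pos: [0.2834, 0.3997, 0.2659]
eef_rot: [3.141, 0.0, 2.882]
force: [0.4, 0.1, -0.5]
grip_width: 0.0583
grip_force: 0.0
```

{"op": "jog_arm", "data": {"motion": [[-0.04,-0.02,0,0,0,0,0.2],[-0.04,-0.02,0,0,0,0,0.2],[-0.04,-0.02,0,0,0,0,0.2],[-0.04,-0.02,0,0,0,0,0.2],[-0.04,-0.02,0,0,0,0,0.2]]}}

```text
time_s: 1.15
ee_pos: [0.4511, 0.2513, 0.2654]
eef_rot: [-3.142, -0.0, 2.882]
force: [-0.3, -0.2, 0.5]
grip_width: 0.0561
grip_force: 0.0
```

{"op": "jog_arm", "data": {"motion": [[-0.04,-0.02,0,0,0,0,0.2],[-0.04,-0.02,0,0,0,0,0.2],[-0.04,-0.02,0,0,0,0,0.2],[-0.03,-0.015,0,0,0,0,0.2],[0,0,0,0,0,0,0.2]]}}

```text
time_s: 1.65
ee_pos: [0.5776, 0.139, 0.2642]
eef_rot: [-3.141, -0.001, 2.878]
force: [0.1, -0.4, 0.6]
grip_width: 0.0564
grip_force: 0.0
```

```bash
python3 - <<'E'
from h import *
from scipy.spatial.transform import Rotation as Ro
o=ctrl.get_obs();print(o["time_s"],o["ee_pos"],o["eef_rot"],o["qpos"])
m=ctrl.camera_model("wrist");w=ctrl.camera("wrist");cv2.imwrite("pics/w1.png",w[:,:,::-1])
for p in([.575,.139,.171],[.575,.139,.101]):print(proj(m,p,True))
np.savez("w1.npz",**m)
E
```

```text
1.65 [0.57764705 0.13897065 0.26422198] [-3.14056697e+00 -1.17248864e-03  2.87824354e+00] [ 1.74648962e-01  3.65673918e-01  1.29861076e+00 -4.33405787e-04
  1.47880481e+00 -1.13275872e+00]
[255.59584615 193.86810011]
[255.76729718 179.19274235]
```

View pics/w1.png

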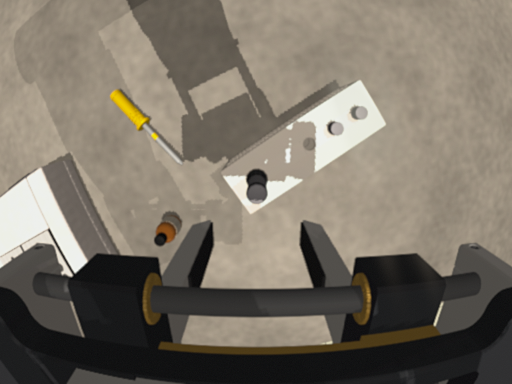

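The probe's handle top is at about (257,193), within 1–2 px of the prediction. The yellow look-alike is at (130,110) and the bottle at (165,233), both clear. I'll descend and grip.

{"op": "jog_arm", "data": {"motion": [[0.002,0,0.04,0,0,0,0.2],[0,0,0.04,0,0,0,0.2],[0,0,0.03,0,0,0,0.2],[0,0,0.02,0,0,0,0.2],[0,0,0.012,0,0,0,0.2]], "squeeze": 30}}

```text
time_s: 2.2
ee_pos: [0.5726, 0.1431, 0.1219]
eef_rot: [-3.141, -0.002, 2.883]
force: [-0.3, -0.8, -0.3]
grip_width: 0.0565
grip_force: 0.0
```

{"op": "jog_arm", "data": {"motion": [[0,0,0,0,0,0,0.2],[0,0,0,0,0,0,-0.3],[0,0,0,0,0,0,-1],[0,0,0,0,0,0,-1],[0,0,0,0,0,0,-1]], "squeeze": 30}}

```text
time_s: 2.7
ee_pos: [0.574, 0.1424, 0.1241]
eef_rot: [3.141, 0.001, 2.882]
force: [-0.4, 0.1, -0.1]
grip_width: 0.0278
grip_force: 0.0
```

{"op": "jog_arm", "data": {"motion": [[0,0,0,0,0,0,-1],[0,0,0,0,0,0,-1],[0,0,0,0,0,0,-1],[0,0,0,0,0,0,-1],[0,0,0,0,0,0,-1]], "squeeze": 30}}

```text
time_s: 3.2
ee_pos: [0.574, 0.1423, 0.1237]
eef_rot: [3.141, 0.0, 2.882]
force: [-0.5, 0.4, 5.4]
grip_width: 0.0198
grip_force: 30.0
```

{"op": "jog_arm", "data": {"motion": [[0,0,-0.01,0,0,0,-1],[0,0,-0.02,0,0,0,-1],[0,0,-0.03,0,0,0,-1],[0,0,-0.03,0,0,0,-1],[0,0,-0.03,0,0,0,-1]]}}

```text
time_s: 3.7
ee_pos: [0.5735, 0.1424, 0.245]
eef_rot: [-3.142, -0.0, 2.882]
force: [0.4, -0.1, -1.0]
grip_width: 0.0194
grip_force: 30.0
```

{"op": "jog_arm", "data": {"motion": [[0,0,-0.03,0,0,0,-1],[0,0,-0.02,0,0,0,-1],[0,0,-0.01,0,0,0,-1],[0,0,0,0,0,0,-1],[0,0,0,0,0,0,-1]]}}

```text
time_s: 4.2
ee_pos: [0.5736, 0.1423, 0.3023]
eef_rot: [-3.141, -0.001, 2.882]
force: [-0.9, -0.2, -1.5]
grip_width: 0.0194
grip_force: 30.0
```

```bash
python3 - <<'E'
from h import *
from scipy.spatial.transform import Rotation as Ro
o=ctrl.get_obs();print({k:np.round(o[k],4) for k in("time_s","ee_pos","eef_rot","force","grip_width","qpos")})
ws=ctrl.camera("side");cv2.imwrite("pics/s1.png",ws[:,:,::-1])
m=ctrl.camera_model("wrist");w=ctrl.camera("wrist");cv2.imwrite("pics/w2.png",w[:,:,::-1])
T=Ro.from_euler('xyz',o["eef_rot"]).as_matrix()
for z in(-.049+.0,.026,.111):print(z,proj(m,o["ee_pos"]+T@[0,0,z],True),proj(ctrl.camera_model("side"),o["ee_pos"]+T@[0,0,z]))
for p in([.5847,-.2238,.096],[.5958,-.3068,.096]):
  d=T.T@(np.array(p)-o["ee_pos"]);print("to well (tool)",d)
E
python3 - <<'E'
import cv2,numpy as np
a=cv2.imread("pics/w2.png");b=cv2.imread("pics/s1.png")
cv2.imwrite("pics/c1.png",np.hstack([cv2.resize(a[100:300,150:350],(400,400),interpolation=2),cv2.resize(b[60:240,140:340],(400,360),interpolation=2)[:,:].copy() if False else cv2.resize(b[40:240,140:340],(400,400),interpolation=2)]))
E
```

```text
{'time_s': np.float64(4.2), 'ee_pos': array([0.5736, 0.1423, 0.3023]), 'eef_rot': array([-3.1409e+00, -1.5000e-03,  2.8818e+00]), 'force': array([-0.8596, -0.2319, -1.4626]), 'grip_width': np.float64(0.0194), 'qpos': array([ 0.1813,  0.3449,  1.2407,  0.    ,  1.5576, -1.1298])}
-0.049 [256.2444094  269.94039229] [224.01083491  64.62877088]
0.026 [256.23968769 220.06482294] [225.29137329  99.26813768]
0.111 [256.23796752 192.01310144] [226.63297591 135.55933054]
to well (tool) [-0.10510785 -0.35085298  0.2063486 ]
to well (tool) [-0.13715621 -0.4282165   0.20635264]
```

View pics/c1.png

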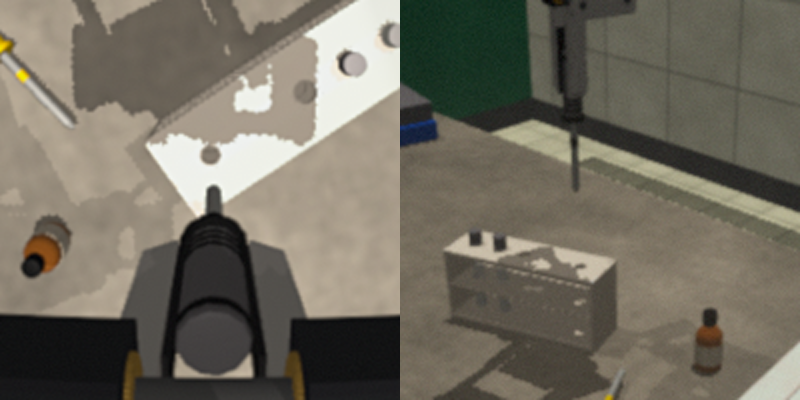

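The tip is visible at wrist px (256,193.5), against a prediction of (256,192). The side view shows the probe vertical, with its tip at about (228,135). Nothing else has moved. Travelling to well_1 next.

{"op": "jog_arm", "data": {"motion": [[-0.006,-0.02,0,0,0,0,-1],[-0.009,-0.03,0,0,0,0,-1],[-0.012,-0.04,0,0,0,0,-1],[-0.012,-0.04,0,0,0,0,-1],[-0.012,-0.04,0,0,0,0,-1]]}}

```text
time_s: 4.8
ee_pos: [0.5791, -0.0365, 0.3025]
eef_rot: [-3.141, -0.001, 2.882]
force: [1.3, -0.2, -0.7]
grip_width: 0.0196
grip_force: 30.0
```

{"op": "jog_arm", "data": {"motion": [[-0.012,-0.04,0,0,0,0,-1],[-0.012,-0.04,0,0,0,0,-1],[-0.012,-0.04,0,0,0,0,-1],[-0.009,-0.03,0,0,0,0,-1],[-0.009,-0.031,0,0,0,0,-1]]}}

```text
time_s: 5.3
ee_pos: [0.5848, -0.2253, 0.3023]
eef_rot: [3.141, -0.002, 2.881]
force: [0.1, 0.0, -0.6]
grip_width: 0.0199
grip_force: 30.0
```

{"op": "jog_arm", "data": {"motion": [[0,0,0.02,0,0,0,-1],[0,0,0.025,0,0,0,-1],[0,0,0.02,0,0,0,-1],[0,0,0,0,0,0,-1],[0,0,0,0,0,0,-1]]}}

```text
time_s: 5.8
ee_pos: [0.5851, -0.2238, 0.2386]
eef_rot: [3.142, -0.001, 2.882]
force: [0.3, 0.1, -0.6]
grip_width: 0.0196
grip_force: 30.0
```

```bash
python3 - <<'E'
from h import *
from scipy.spatial.transform import Rotation as Ro
o=ctrl.get_obs();print({k:np.round(o[k],4) for k in("time_s","ee_pos","eef_rot","force","qpos")})
m=ctrl.camera_model("wrist");w=ctrl.camera("wrist")[:,:,::-1];cv2.imwrite("pics/w3.png",w)
np.savez("w3.npz",ee=o["ee_pos"],rot=o["eef_rot"],**m)
T=Ro.from_euler('xyz',o["eef_rot"]).as_matrix()
print("tip pred",proj(m,o["ee_pos"]+T@[0,0,.110],True))
for p in([.5847,-.2238,.096],[.5958,-.3068,.096]):print("well pred",proj(m,p,True))
cv2.imwrite("pics/c2.png",cv2.resize(w[110:260,130:330],(800,600),interpolation=2))
E
```

```text
{'time_s': np.float64(5.8), 'ee_pos': array([ 0.5851, -0.2238,  0.2386]), 'eef_rot': array([ 3.1415e+00, -6.0000e-04,  2.8819e+00]), 'force': array([ 0.2769,  0.1158, -0.597 ]), 'qpos': array([-0.4237,  0.4538,  1.2348, -0.    ,  1.4535, -1.7348])}
tip pred [256.18868111 192.08948965]
well pred [256.06043934 184.70362375]
well pred [189.21850222 211.96251341]
```

View pics/c2.png

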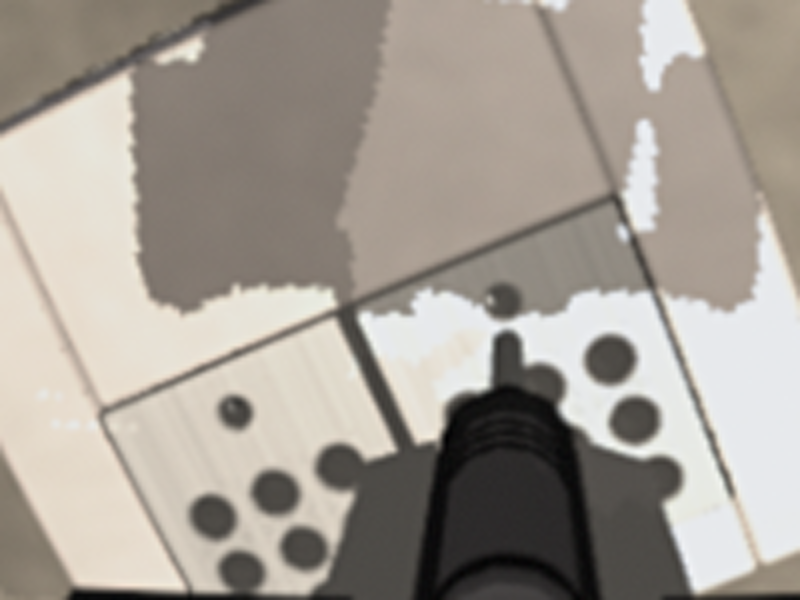

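The nearer well_1 is at crop (503,301), which is px (255.7,185.2). The stem tip ends at crop (507,332), which is px (256.7,193). well_2 is at crop (235,411), px (188.7,212.8). Next, the offsets in the tool frame.

```bash
python3 - <<'E'
from h import *
from scipy.spatial.transform import Rotation as Ro
m=np.load("w3.npz");T=Ro.from_euler('xyz',m["rot"]).as_matrix();ee=m["ee"]
w=cv2.imread("pics/w3.png");g=w.max(2).astype(int)
print(g[178:200,250:263])
def tool(p):return np.round((T.T@(p-ee))*1e3,2)
tz=ee[2]-.1127
print("tip",[tool(plane(m,(256.7,v),tz,True)) for v in(192.5,193,193.5)])
for uv in((255.75,185.25),(188.75,212.75)):p=plane(m,uv,.096,True);print("well",p,tool(p))
E
```

```text
[[144 146 144 145 146 149 149 146 145 145 145 145 145]
 [144 145 146 143 143 145 147 147 146 146 145 146 145]
 [145 144 142 132 127 123 126 134 140 145 145 145 145]
 [144 138 126 106  96  91  93 103 118 134 143 146 145]
 [141 125 101  81  76  77  77  82  96 115 134 145 146]
 [138 124 113  81  73  75  78  77  82  99 123 142 144]
 [136 145 168 112  77  79  77  74  76  88 115 138 145]
 [144 145 174 126  86  78  77  76  75  85 113 136 143]
 [186 134 126 105  85  79  77  75  75  87 114 136 140]
 [221 151 108  87  80  79  76  74  79  97 122 141 153]
 [234 198 150 102  90  86  83  83 101 134 157 173 200]
 [238 231 197 154 139 128 126 132 160 201 226 230 233]
 [237 238 232 217 202 190 193 205 225 235 239 238 236]
 [236 237 239 239 236 226 222 229 235 238 237 237 236]
 [232 233 238 238 227 184 157 163 189 230 237 237 236]
 [232 233 232 204 152 106  82  87 114 177 231 237 237]
 [232 233 227 152  82  61  62  64  73 120 196 234 237]
 [232 236 223 125  57  60  67  66  65  86 162 233 237]
 [233 237 223 120  55  62  67  68  66  78 151 234 237]
 [235 238 219 117  56  64  69  68  67  76 148 232 238]
 [236 236 200 105  56  64  68  69  66  73 134 218 237]
 [235 233 189  99  59  64  67  69  67  73 130 211 238]]
tip [array([ -1.1 ,   0.52, 112.7 ]), array([ -1.62,   0.52, 112.7 ]), array([ -2.15,   0.52, 112.7 ])]
well [ 0.58521187 -0.22429298  0.096     ] [ -0.29  -0.48 142.58]
well [ 0.59657064 -0.30765211  0.096     ] [-32.68 -78.13 142.55]
```

Measured in the tool frame, the tip sits at about (-1.8, 0.4) mm and the well at (0.5, -0.2) mm. I'll correct by (+2.3, -0.6) mm and ease the tip into the mouth.

{"op": "jog_arm", "data": {"motion": [[0.0023,-0.0006,0.01,0,0,0,-1],[0,0,0.01,0,0,0,-1],[0,0,0.005,0,0,0,-1],[0,0,0.002,0,0,0,-1],[0,0,0,0,0,0,-1]]}}

```text
time_s: 6.35
ee_pos: [0.5827, -0.2238, 0.2112]
eef_rot: [3.142, -0.0, 2.882]
force: [0.5, 0.7, -0.8]
grip_width: 0.0198
grip_force: 30.0
```

{"op": "jog_arm", "data": {"motion": [[0,0,0.001,0,0,0,-1],[0,0,0.001,0,0,0,-1],[0,0,0.001,0,0,0,-1],[0,0,0.001,0,0,0,-1],[0,0,0.001,0,0,0,-1]]}}

```text
time_s: 6.85
ee_pos: [0.5828, -0.2238, 0.2064]
eef_rot: [3.142, 0.0, 2.882]
force: [0.5, -0.2, -0.5]
grip_width: 0.0195
grip_force: 30.0
```

```bash
python3 - <<'E'
from h import *
from scipy.spatial.transform import Rotation as Ro
o=ctrl.get_obs();print({k:np.round(o[k],4) for k in("time_s","ee_pos","eef_rot","force")})
m=ctrl.camera_model("wrist");w=ctrl.camera("wrist")[:,:,::-1];cv2.imwrite("pics/w4.png",w)
print("well",proj(m,[.5849,-.2238,.096],True))
cv2.imwrite("pics/c3.png",cv2.resize(w[160:220,216:296],(640,480),interpolation=2))
E
```

```text
{'time_s': np.float64(6.85), 'ee_pos': array([ 0.5828, -0.2238,  0.2064]), 'eef_rot': array([3.1416, 0.    , 2.8818]), 'force': array([ 0.5297, -0.1816, -0.5404])}
well [256.75032201 193.96563909]
```

View pics/c3.png

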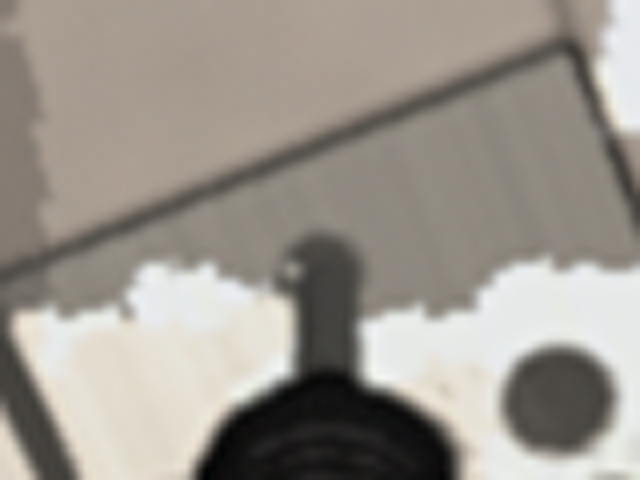

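The stem is entering the hole. The hole is centred at about crop (322,273) and the stem axis at x≈329, so I'll shift y by -0.8 mm and go on down while watching the side forces.

{"op": "jog_arm", "data": {"motion": [[0,-0.0008,0,0,0,0,-1],[0,0,0.0015,0,0,0,-1],[0,0,0.0015,0,0,0,-1],[0,0,0.0015,0,0,0,-1],[0,0,0.0015,0,0,0,-1]]}}

```text
time_s: 7.4
ee_pos: [0.5825, -0.2246, 0.2003]
eef_rot: [-3.142, -0.0, 2.882]
force: [-0.5, -0.0, -1.1]
grip_width: 0.0199
grip_force: 30.0
```

{"op": "jog_arm", "data": {"motion": [[0,0,0.001,0,0,0,-1],[0,0,0.001,0,0,0,-1],[0,0,0.001,0,0,0,-1],[0,0,0.001,0,0,0,-1],[0,0,0.001,0,0,0,-1]]}}

```text
time_s: 7.9
ee_pos: [0.5826, -0.2246, 0.1954]
eef_rot: [3.142, 0.0, 2.882]
force: [0.7, 0.0, -0.3]
grip_width: 0.0199
grip_force: 30.0
```

{"op": "jog_arm", "data": {"motion": [[0,0,0.001,0,0,0,-1],[0,0,0.001,0,0,0,-1],[0,0,0.001,0,0,0,-1],[0,0,0.001,0,0,0,-1],[0,0,0.001,0,0,0,-1]]}}

```text
time_s: 8.4
ee_pos: [0.5826, -0.2245, 0.1906]
eef_rot: [3.141, 0.0, 2.882]
force: [0.6, 1.2, 2.0]
grip_width: 0.0196
grip_force: 30.0
```

{"op": "jog_arm", "data": {"motion": [[0,0,0.001,0,0,0,-1],[0,0,0.001,0,0,0,-1],[0,0,0.001,0,0,0,-1],[0,0,0.001,0,0,0,-1],[0,0,0.001,0,0,0,-1]]}}

```text
time_s: 8.9
ee_pos: [0.5826, -0.2246, 0.1854]
eef_rot: [-3.142, 0.0, 2.882]
force: [-0.4, 1.7, 1.7]
grip_width: 0.0198
grip_force: 30.0
```

{"op": "jog_arm", "data": {"motion": [[0,0,0.0015,0,0,0,-1],[0,0,0.0015,0,0,0,-1],[0,0,0.0015,0,0,0,-1],[0,0,0.0015,0,0,0,-1],[0,0,0.0015,0,0,0,-1]]}}

```text
time_s: 9.4
ee_pos: [0.5825, -0.2246, 0.1778]
eef_rot: [-3.142, -0.0, 2.882]
force: [-0.1, 0.9, 2.5]
grip_width: 0.0195
grip_force: 30.0
```

{"op": "jog_arm", "data": {"motion": [[0,0,0.001,0,0,0,-1],[0,0,0.001,0,0,0,-1],[0,0,0.001,0,0,0,-1],[0,0,0.001,0,0,0,-1],[0,0,0.001,0,0,0,-1]]}}

```text
time_s: 9.9
ee_pos: [0.5826, -0.2246, 0.1729]
eef_rot: [3.142, 0.0, 2.882]
force: [-0.2, 0.5, 2.5]
grip_width: 0.0196
grip_force: 30.0
```

{"op": "jog_arm", "data": {"motion": [[0,0,0.0005,0,0,0,-1],[0,0,0.0005,0,0,0,-1],[0,0,0.0005,0,0,0,-1],[0,0,0.0005,0,0,0,-1],[0,0,0.0005,0,0,0,-1]]}}

```text
time_s: 10.4
ee_pos: [0.5826, -0.2246, 0.1704]
eef_rot: [-3.142, 0.0, 2.882]
force: [-0.2, 1.6, 3.5]
grip_width: 0.0196
grip_force: 30.0
```

{"op": "jog_arm", "data": {"motion": [[0,0,0.0003,0,0,0,-1],[0,0,0.0003,0,0,0,-1],[0,0,0.0003,0,0,0,-1]]}}

```text
time_s: 10.7
ee_pos: [0.5826, -0.2246, 0.1695]
eef_rot: [3.142, 0.0, 2.882]
force: [-0.2, 1.4, 2.6]
grip_width: 0.0199
grip_force: 30.0
```

Leaf friction is about 3.5 N. I'll drop the grip to 7 N so that the handle slips before the tip is overloaded, then feel for the bottom in small steps.

{"op": "jog_arm", "data": {"motion": [[0,0,0,0,0,0,-1],[0,0,0.0003,0,0,0,-1],[0,0,0.0003,0,0,0,-1],[0,0,0.0003,0,0,0,-1]], "squeeze": 7}}

```text
time_s: 11.1
ee_pos: [0.5826, -0.2246, 0.1687]
eef_rot: [-3.142, 0.0, 2.882]
force: [1.2, 0.4, 3.0]
grip_width: 0.0198
grip_force: 7.0
```

{"op": "jog_arm", "data": {"motion": [[0,0,0.0003,0,0,0,-1],[0,0,0.0003,0,0,0,-1],[0,0,0.0003,0,0,0,-1]]}}

```text
time_s: 11.4
ee_pos: [0.5825, -0.2246, 0.1677]
eef_rot: [-3.142, 0.0, 2.882]
force: [0.0, 1.2, 3.8]
grip_width: 0.0199
grip_force: 7.0
```

{"op": "jog_arm", "data": {"motion": [[0,0,0.0003,0,0,0,-1],[0,0,0.0003,0,0,0,-1],[0,0,0.0003,0,0,0,-1]]}}

```text
time_s: 11.7
ee_pos: [0.5826, -0.2246, 0.1668]
eef_rot: [-3.142, -0.0, 2.882]
force: [0.8, 0.4, 3.7]
grip_width: 0.0199
grip_force: 7.0
```

{"op": "jog_arm", "data": {"motion": [[0,0,0.0003,0,0,0,-1],[0,0,0.0003,0,0,0,-1],[0,0,0.0003,0,0,0,-1]]}}

```text
time_s: 12.0
ee_pos: [0.5826, -0.2246, 0.1659]
eef_rot: [-3.142, -0.0, 2.882]
force: [-0.4, 0.8, 3.5]
grip_width: 0.0198
grip_force: 7.0
```

{"op": "jog_arm", "data": {"motion": [[0,0,0.0003,0,0,0,-1],[0,0,0.0003,0,0,0,-1],[0,0,0.0003,0,0,0,-1]]}}

```text
time_s: 12.3
ee_pos: [0.5826, -0.2246, 0.165]
eef_rot: [-3.142, 0.0, 2.882]
force: [0.8, 0.8, 3.1]
grip_width: 0.02
grip_force: 7.0
```

{"op": "jog_arm", "data": {"motion": [[0,0,0.0003,0,0,0,-1],[0,0,0.0003,0,0,0,-1],[0,0,0.0003,0,0,0,-1]]}}

```text
time_s: 12.6
ee_pos: [0.5826, -0.2246, 0.1641]
eef_rot: [3.142, -0.0, 2.882]
force: [-0.4, 0.4, 3.5]
grip_width: 0.0198
grip_force: 7.0
```

{"op": "jog_arm", "data": {"motion": [[0,0,0.0004,0,0,0,-1],[0,0,0.0004,0,0,0,-1],[0,0,0.0004,0,0,0,-1]]}}

```text
time_s: 12.9
ee_pos: [0.5826, -0.2246, 0.1629]
eef_rot: [-3.142, 0.0, 2.882]
force: [-0.4, -0.1, 3.9]
grip_width: 0.0201
grip_force: 7.0
```

No bottom by about 45.8 mm, so well_1 looks free. First I'll check that the handle hasn't slipped in the pads, by comparing the handle top in wrist views before and now.

```bash
python3 - <<'E'
from h import *
w=ctrl.camera("wrist")[:,:,::-1];cv2.imwrite("pics/w5.png",w)
a=cv2.imread("pics/w4.png")
T=np.ascontiguousarray(a[242:272,232:282]).astype(np.uint8)
S=np.ascontiguousarray(w[234:280,224:290])
for src,n in((a[234:280,224:290],"self"),(S,"now")):
    r=cv2.matchTemplate(np.ascontiguousarray(src),T,cv2.TM_CCOEFF_NORMED);print(n,cv2.minMaxLoc(r)[1::2])
cv2.imwrite("pics/c4.png",cv2.resize(np.hstack([a[150:290,206:306],w[150:290,206:306]]),(800,560),interpolation=2))
E
```

```text
self (1.0, (8, 8))
now (0.9922153353691101, (8, 8))
```

View pics/c4.png

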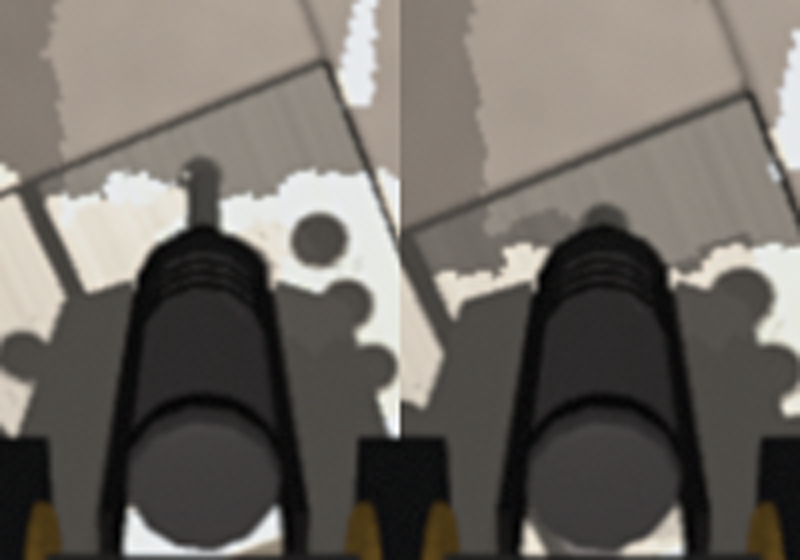

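The handle sits identically in the pads in both views (template shift 0 px), so there's no slip and well_1 is free. Pushing on to about 53 mm, then feeling for the bottom.

{"op": "jog_arm", "data": {"motion": [[0,0,0.001,0,0,0,-1],[0,0,0.001,0,0,0,-1],[0,0,0.001,0,0,0,-1],[0,0,0.001,0,0,0,-1],[0,0,0.001,0,0,0,-1]]}}

```text
time_s: 13.45
ee_pos: [0.5826, -0.2246, 0.1579]
eef_rot: [-3.142, 0.0, 2.882]
force: [0.2, 0.1, 2.1]
grip_width: 0.0201
grip_force: 7.0
```

{"op": "jog_arm", "data": {"motion": [[0,0,0.0005,0,0,0,-1],[0,0,0.0005,0,0,0,-1],[0,0,0.0005,0,0,0,-1],[0,0,0.0005,0,0,0,-1]]}}

```text
time_s: 13.85
ee_pos: [0.5826, -0.2246, 0.1559]
eef_rot: [-3.142, -0.0, 2.882]
force: [-0.6, 0.8, 3.5]
grip_width: 0.0198
grip_force: 7.0
```

{"op": "jog_arm", "data": {"motion": [[0,0,0.0003,0,0,0,-1],[0,0,0.0003,0,0,0,-1],[0,0,0.0003,0,0,0,-1],[0,0,0.0003,0,0,0,-1]]}}

```text
time_s: 14.25
ee_pos: [0.5825, -0.2246, 0.1547]
eef_rot: [-3.142, 0.0, 2.882]
force: [-0.2, 0.3, 3.1]
grip_width: 0.0198
grip_force: 7.0
```

{"op": "jog_arm", "data": {"motion": [[0,0,0.0003,0,0,0,-1],[0,0,0.0003,0,0,0,-1],[0,0,0.0003,0,0,0,-1],[0,0,0.0003,0,0,0,-1]]}}

```text
time_s: 14.65
ee_pos: [0.5826, -0.2246, 0.1535]
eef_rot: [-3.142, 0.0, 2.882]
force: [0.6, 0.6, 3.5]
grip_width: 0.0198
grip_force: 7.0
```

{"op": "jog_arm", "data": {"motion": [[0,0,0.0003,0,0,0,-1],[0,0,0.0003,0,0,0,-1],[0,0,0.0003,0,0,0,-1]]}}

```text
time_s: 14.95
ee_pos: [0.5825, -0.2246, 0.1526]
eef_rot: [3.142, -0.0, 2.882]
force: [0.7, 0.8, 3.2]
grip_width: 0.0199
grip_force: 7.0
```

{"op": "jog_arm", "data": {"motion": [[0,0,0.0003,0,0,0,-1],[0,0,0.0003,0,0,0,-1],[0,0,0.0003,0,0,0,-1]]}}

```text
time_s: 15.25
ee_pos: [0.5826, -0.2246, 0.1517]
eef_rot: [3.142, -0.0, 2.882]
force: [0.1, -0.2, 3.0]
grip_width: 0.0195
grip_force: 7.0
```

{"op": "jog_arm", "data": {"motion": [[0,0,0.0003,0,0,0,-1],[0,0,0.0003,0,0,0,-1],[0,0,0.0003,0,0,0,-1]]}}

```text
time_s: 15.55
ee_pos: [0.5826, -0.2246, 0.1508]
eef_rot: [3.142, -0.0, 2.882]
force: [0.9, -0.1, 2.5]
grip_width: 0.0198
grip_force: 7.0
```

{"op": "jog_arm", "data": {"motion": [[0,0,0.0003,0,0,0,-1],[0,0,0.0003,0,0,0,-1],[0,0,0.0003,0,0,0,-1]]}}

```text
time_s: 15.85
ee_pos: [0.5825, -0.2246, 0.1499]
eef_rot: [-3.142, -0.0, 2.882]
force: [0.6, -0.6, 3.6]
grip_width: 0.0201
grip_force: 7.0
```

{"op": "jog_arm", "data": {"motion": [[0,0,0.0003,0,0,0,-1],[0,0,0.0003,0,0,0,-1],[0,0,0.0003,0,0,0,-1]]}}

```text
time_s: 16.15
ee_pos: [0.5826, -0.2246, 0.149]
eef_rot: [3.142, 0.0, 2.882]
force: [-0.1, 0.9, 2.8]
grip_width: 0.0203
grip_force: 7.0
```

{"op": "jog_arm", "data": {"motion": [[0,0,0.0003,0,0,0,-1],[0,0,0.0003,0,0,0,-1],[0,0,0.0003,0,0,0,-1]]}}

```text
time_s: 16.45
ee_pos: [0.5826, -0.2246, 0.1481]
eef_rot: [3.142, 0.0, 2.882]
force: [-0.4, 1.7, 1.8]
grip_width: 0.0199
grip_force: 7.0
```

{"op": "jog_arm", "data": {"motion": [[0,0,0.0003,0,0,0,-1],[0,0,0.0003,0,0,0,-1],[0,0,0.0003,0,0,0,-1]]}}

```text
time_s: 16.75
ee_pos: [0.5826, -0.2246, 0.1475]
eef_rot: [-3.142, 0.0, 2.882]
force: [-0.0, 1.0, 5.5]
grip_width: 0.0198
grip_force: 7.0
```

{"op": "jog_arm", "data": {"motion": [[0,0,0.0001,0,0,0,-1],[0,0,0,0,0,0,-1]]}}

```text
time_s: 16.95
ee_pos: [0.5826, -0.2246, 0.1474]
eef_rot: [-3.142, 0.0, 2.882]
force: [-0.8, 0.7, 5.5]
grip_width: 0.0201
grip_force: 7.0
```

{"op": "jog_arm", "data": {"motion": [[0,0,0.0002,0,0,0,-1],[0,0,0.0001,0,0,0,-1]]}}

```text
time_s: 17.15
ee_pos: [0.5827, -0.2246, 0.1473]
eef_rot: [-3.142, 0.001, 2.882]
force: [-0.8, 1.1, 7.0]
grip_width: 0.0197
grip_force: 7.0
```

The force has risen to about 7 N with z stalled at a depth of about 61 mm, so the tip has bottomed at roughly 4 N. Releasing and backing off.

{"op": "jog_arm", "data": {"motion": [[0,0,-0.0002,0,0,0,-1],[0,0,0,0,0,0,-0.1],[0,0,0,0,0,0,-0.1],[0,0,0,0,0,0,-0.1],[0,0,0,0,0,0,-0.1]]}}

```text
time_s: 17.65
ee_pos: [0.5824, -0.2246, 0.1468]
eef_rot: [-3.142, -0.0, 2.882]
force: [0.0, -0.3, 0.1]
grip_width: 0.0422
grip_force: 0.0
```

{"op": "jog_arm", "data": {"motion": [[0,0,-0.01,0,0,0,-0.1],[0,0,-0.02,0,0,0,-0.1],[0,0,-0.03,0,0,0,-0.1],[0,0,-0.03,0,0,0,-0.1],[0,0,-0.02,0,0,0,-0.1]]}}

```text
time_s: 18.15
ee_pos: [0.5828, -0.2247, 0.2603]
eef_rot: [-3.141, 0.003, 2.882]
force: [-0.1, 0.1, 0.1]
grip_width: 0.0424
grip_force: 0.0
```

{"op": "jog_arm", "data": {"motion": [[0.03,0,0,0,0,0,-0.1],[0.04,0,0,0,0,0,-0.1],[0.04,0,0,0,0,0,-0.1],[0.03,0,0,0,0,0,-0.1],[0,0,0,0,0,0,-0.1]]}}

```text
time_s: 18.65
ee_pos: [0.4452, -0.1881, 0.2586]
eef_rot: [-3.141, 0.002, 2.881]
force: [0.3, -0.9, 0.2]
grip_width: 0.0425
grip_force: 0.0
```

```bash
python3 - <<'E'
from h import *
o=ctrl.get_obs();print(o["time_s"],o["ee_pos"],o["force"],o["grip_width"])
s=ctrl.camera("side")[:,:,::-1];t=ctrl.camera("top")[:,:,::-1]
ms=ctrl.camera_model("side");mt=ctrl.camera_model("top")
for z in(.096,.1197,.195):print(z,proj(ms,[.5849,-.2238,z]),proj(mt,[.5849,-.2238,z]))
cv2.imwrite("pics/c5.png",np.hstack([cv2.resize(np.ascontiguousarray(s[140:290,310:460]),(400,400),interpolation=2),cv2.resize(np.ascontiguousarray(t[110:260,310:460]),(400,400),interpolation=2)]))
E
```

```text
18.65 [ 0.44521    -0.1880759   0.25859963] [ 0.3274262  -0.86178986  0.21907822] 0.04246539580058575
0.096 [363.36716774 233.06506662] [364.93507954 187.01128902]
0.1197 [364.76450738 222.73078836] [368.51904406 184.97776006]
0.195 [369.46497734 187.96761178] [381.56537538 177.57531723]
```

View pics/c5.png

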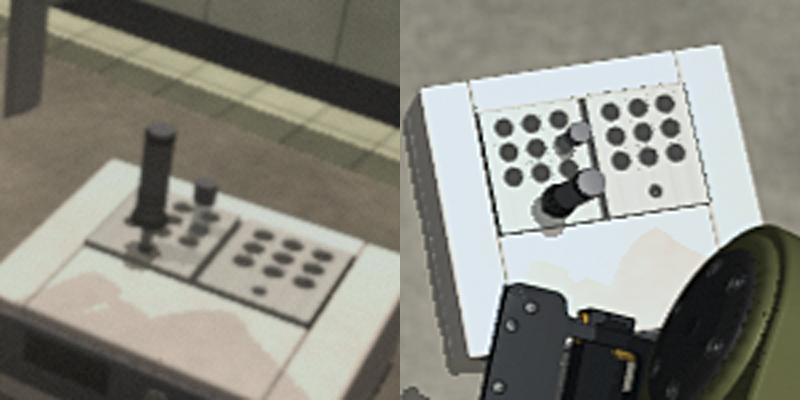

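The thermometer stands upright. In the side view the handle top is at px (370,189) and the collar at (365.5,223), both matching the fully home prediction. tube_3 is undisturbed at crop (580,131), and the gripper is clear.

```bash
python3 -c "
from station import ctrl
print(ctrl.hand_in())"
```

```text
the job is handed in; nothing more can be done
None
```

The job is handed in (no verdict was returned): well_1 was the free well, and the thermometer stands upright in it, bottomed at about 61 mm with an estimated 4 N on the tip and no other object touched.

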